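Vent a sample transport box, release its catches and hold its gate open

ROBOT

A 7-joint arm with a two-finger parallel gripper is mounted at the origin on a cart in front of the work surface, level with it; the furniture and walls round the work are solid. World frame = base frame: x ahead of the robot, y to its left, z up, the work surface at z = 0. Lengths are in m, angles in rad, forces in N, time in s.
With the tool pointing down it reaches from about 0.425 to 0.925 m from the base axis. Payload 6.8 kg.
Tool frame: the origin (TCP) lies between the finger pads; the fingertips stand r.tip_reach ahead of it and the grasp point (between the pads) lies 11 mm behind it (r.tip_reach is the distance from the TCP to the fingertips, in m); z points along the fingers, y is the direction in which the jaws open and shut (so a half turn about z gives the same grasp; the last joint's range is limited). The gripper opens to 85 mm and grips with 20 to 120 N. Pads are 22 mm wide; open, the fingers measure 114 mm over their backs; the gripper's body (76 mm by 85 mm) begins 54 mm behind the grasp point. The pads swing forward as they close: fully open they stand 13 mm farther back than shut.
Start: joints at [1.092, 0.477, 0.022, 1.555, -0.011, 1.109, -0.083], TCP at [0.245, -0.629, 0.2] pointing down, gripper open.
Joint ranges: [-2.96, 2.96], [-0.34, 2.1], [-1.41, 1.46], [0.24, 2.44], [-1.37, 4.51], [0.17, 1.92], [-2.96, 2.96]. Speed limits (rad/s): [2.39, 2.39, 3.14, 3.14, 3.14, 3.14, 3.14].

INTERFACE

Orientations are given as a rotation vector (axis times angle).
In Python, from bench import r, eyes, spotter gives the robot as it stands.
- The arm moves only by the tool carry_out, never from a script. Its argument "series" is text: rows parted by semicolons, each of 5 numbers parted by spaces: the shift along the tool's x, y, z in cm, then the turn about the tool's z in rad, then the opening, from 0 (shut) to 1 (fully open). In form: x y z yaw gripper; .... A call has 1 to 8 rows; each row shifts and turns the commanded pose from where the row before left it, along the tool's axes as they then stand; what a row does not reach is not made up. A row lasts 1/8 s, in which the tool goes at most 62.5 mm and 10.7 degrees, less where a joint would pass 70% of its speed; a pose out of reach is approached as far as the arm can. A call with a gripper value outside its range is refused whole. The fingers move at their own pace and stop on an object; "grip_force" is the grip in N (left out, the last holds). Time passes only in rows, so rows that do not move let the fingers close. It gives the time, the measured TCP pose, the force and the opening at its end, in the units of the state.
- r.get_obs(): the state, without advancing time (a new reading comes with each control period).
- eyes.grab_frame(name): name is "side" or "top"; returns a dict with "color" (480x640x3 uint8, blue, green, red), "intrinsics" (3x3 intrinsics, pixels), "R" (3x3) and "t" (3): a world point X has camera coordinates R X + t. Camera axes: x right, y down, z forward; pixel columns grow to the right and rows downward; lengths in m; the calibration is good to about 2 mm. A picture is of the moment at which its call begins. There is no depth.
- r.hand_in(): hands the job in, once; it reports no verdict.
Trained networks look in a picture, given as the dict that the camera call returned (one of the last four; its "shot" number tells which), for a name from the list of things; names that differ only in an ending like _2 or _b are one class to them, and where a whole thing is asked for, a point or a joint stands for the part that bears it (a point fixed in the world has none). Each returns a list of dicts, best first, with "confidence" (0 to 1); they miss things now and then, are a little off and sometimes report something else, mostly with a low value. They report only what shows in the picture. A call takes as long as a camera call.
- spotter.search_frame(picture, query): "uv" ([column, row] in pixels, amid what is visible of it).
- spotter.trace(picture, query): "pixels" (480x640 bool, what is visible of it) and "uv" ([column, row] in pixels, amid what is visible of it).
- spotter.mark_of(picture, query): "uv" ([column, row] in pixels: a listed point, or the origin of a listed thing).
The state is a dict: "clock": time; "joints": joint angles; "qvel": joint speeds; "tau": joint torques, N m; "tcp_pos": TCP position; "orientation": TCP orientation; "contact_force": force on the tool from outside, world axes, zero at the start; "moment": the same for the moment, N m; "grip_width": finger opening in m.
Only numpy, scipy, OpenCV 4.12 (cv2) and the standard library are available. Lean on these libraries where they do the work, as an engineer would, in place of code of your own. Each camera call takes 0.05 s, during which the arm holds its last target.

TASK

The sample transport box has to be held open so that a colleague can take out the tubes. Press the round vent plunger on its roof down to its stop and let it come up again; then squeeze each of the two roof catches fully together between the fingers, first the one nearer the gate's hinge, then the one nearer the gate's handle. Then take the gate by its upright handle, swing it out past its spring detent and hold it wide open, about square to its shut position: finish while still holding the handle there, and leave the other things on the worktop alone.

Things in the scene. Friction and masses are not known exactly. Their poses are not given: they have to be found in the camera images.
- transport_box: Sample transport box, fixed to the worktop: white walls, grey roof and base, 150 mm deep (x) x 136 wide (y) x 115 high (roof top), red-capped tubes inside. Origin: centre of its underside; x points from the gated front to the back, y left as seen facing the gate, z up; at yaw 0 the gate looks toward the robot. A 10 mm high sill tongue with the detent ball reaches 83 mm out in front
- plunger_top (a point): Centre of the top face of the vent plunger: a black mushroom head, 30 mm across, at the back of the roof on its middle line; its top stands 38 mm over the roof when up. It is pressed straight down
- vent_plunger (a joint): Travel of the vent plunger, m: 0 = up (spring returns it), 0.010 = on its stop. About 1.8 N starts it, 4.8 N holds it on the stop
- gate (a joint): Gate angle, rad: 0 = shut, grows as the free end swings out of the front and round to the box's left; stop at 1.65. Vertical hinge at the left front corner. Both catch hooks hold it shut. The sprung detent is met between 0.65 and 0.95 rad and costs about 5 N at the handle; a light spring (about 2 N at the handle when wide open) swings it back to the detent if let go
- gate_hinge (a point): Point on the vertical hinge axis of the gate, 150 mm above the worktop
- gate_handle_grip (a point): Upright round steel rod, 14 mm thick, fixed on the front of the gate near its free edge; it turns with the gate, 116 mm from the hinge axis. It runs from 55 to 175 mm above the worktop; its top 52 mm stand free above the gate (gate top 123 mm) to be pinched from above. This point lies on its axis, 158 mm above the worktop, 17 mm below its top
- catch_hinge (a joint): Angle of the catch nearer the gate's hinge (left of the two, 32 mm left of the box's middle), rad: 0 = its hook sits in front of the gate's top lip, 0.26 = fully squeezed, hook lifted clear. Friction only: it takes about 3 N at the tail and stays where it is left
- catch_hinge_tail (a point): Centre of the black roll on the moving tail of that catch: 10 mm thick, 20 mm long across the box. Untouched it is about 25 mm in front of (gate side) the fixed lug's roll; fully squeezed 14 mm, centre to centre (24 mm over both), at the same height. The hook arm in front of it tops out 15 mm over the roof, when squeezed rising to about 32 mm at the gate
- lug_hinge: The fixed lug of that catch: an upright steel strip with a black roll on top, behind the moving tail. Origin on the roof below the catch's pivot, axes as the box's; the fixed lug stands 14 mm behind it along x
- lug_hinge_top (a point): Centre of the black roll on top of that fixed lug: 10 mm thick, 20 mm long across the box, 48 mm over the roof. Squeeze tail and lug together along the box's x axis
- catch_handle (a joint): Angle of the catch nearer the gate's handle (right of the two, 16 mm right of the box's middle), rad: 0 = its hook sits in front of the gate's top lip, 0.26 = fully squeezed, hook lifted clear. Friction only: it takes about 3 N at the tail and stays where it is left
- catch_handle_tail (a point): Centre of the black roll on the moving tail of that catch: 10 mm thick, 20 mm long across the box. Untouched it is about 25 mm in front of (gate side) the fixed lug's roll; fully squeezed 14 mm, centre to centre (24 mm over both), at the same height. The hook arm in front of it tops out 15 mm over the roof, when squeezed rising to about 32 mm at the gate
- lug_handle: The fixed lug of that catch: an upright steel strip with a black roll on top, behind the moving tail. Origin on the roof below the catch's pivot, axes as the box's; the fixed lug stands 14 mm behind it along x
- lug_handle_top (a point): Centre of the black roll on top of that fixed lug: 10 mm thick, 20 mm long across the box, 48 mm over the roof. Squeeze tail and lug together along the box's x axis
- label_roll: White label roll lying flat, 58 mm across, 24 mm high; loose bystander, origin at the centre of its underside. Leave alone
- bench_timer: White bench timer, 64 x 64 x 22 mm; loose bystander, origin at the centre of its underside. Leave alone
- marker_black: Black and white marker pen lying flat, 134 mm long; loose bystander, origin at the centre of its underside. Leave alone

How it is judged:
By the outcome, as a careful person would: the job done as asked, in the order asked, and still so for the second after the job is handed in, while the arm keeps its last pose, push and grip.
It also fails if it takes over 58 s, if anything falls off the work surface, if the arm or the gripper's body presses on something with over 40 N, if the wrist force passes 120 N, or if a joint passes its speed limit or range.

## Working session

There is one attempt and no reset: what is moved stays moved. The work goes in short steps, Python scripts to look and compute and a tool call to move; the robot and the scene stay as the last step left them, time stands still between calls to the robot, and variables do not carry over. Pictures are saved under pics/ and viewed, and the job is handed in when it is done.

Besides the shell and the picture viewer there is one more tool, called as name(argument=value, ...), one argument or row to a line, values as JSON. carry_out: Moves the arm, as the interface text tells. Its arguments: {"type":"object","properties":{"series":{"type":"string"},"grip_force":{"type":"number"}},"required":["series"]}

```bash
ls; mkdir -p pics; cat > h.py <<'E'
import numpy as np, cv2
from bench import r, eyes, spotter
def tri(obs):
    # obs list of (frame, uv)
    A=[];b=[]
    for f,uv in obs:
        P=np.array(f["intrinsics"])@np.c_[np.array(f["R"]),np.array(f["t"])]
        for k in (0,1):
            row=P[k]-uv[k]*P[2]; A.append(row[:3]); b.append(-row[3])
    return np.linalg.lstsq(np.array(A),np.array(b),rcond=None)[0]
def proj(f,X):
    c=np.array(f["intrinsics"])@(np.array(f["R"])@np.array(X)+np.array(f["t"])); return c[:2]/c[2]
def onz(f,uv,z):
    R=np.array(f["R"]);t=np.array(f["t"]);d=R.T@np.linalg.inv(f["intrinsics"])@np.array([uv[0],uv[1],1.]);c=-R.T@t
    return c+d*(z-c[2])/d[2]
E
python3 - <<'E'
from h import *
s=eyes.grab_frame("side");t=eyes.grab_frame("top")
cv2.imwrite("pics/s0.png",s["color"]);cv2.imwrite("pics/t0.png",t["color"])
np.set_printoptions(precision=4,suppress=True)
for n,f in(("s",s),("t",t)): print(n,-np.array(f["R"]).T@f["t"])
for q in ["plunger_top","gate_hinge","gate_handle_grip","catch_hinge_tail","lug_hinge_top","catch_handle_tail","lug_handle_top","transport_box","lug_hinge","lug_handle","label_roll","bench_timer","marker_black"]:
    a=spotter.mark_of(s,q);b=spotter.mark_of(t,q)
    print(q,[(np.round(x["uv"]),round(x["confidence"],2)) for x in a[:2]],[(np.round(x["uv"]),round(x["confidence"],2)) for x in b[:2]], tri([(s,a[0]["uv"]),(t,b[0]["uv"])]) if a and b else None)
print(r.get_obs(), r.tip_reach)
E
```

```text
pics
s [0.6018 0.689  0.6855]
t [ 0.5423 -0.0023  1.1678]
plunger_top [(array([282., 208.]), 0.76)] [(array([339., 216.]), 0.68)] [ 0.6758 -0.0537  0.1571]
gate_hinge [(array([356., 235.]), 0.56)] [(array([307., 277.]), 0.5)] [0.5541 0.0041 0.145 ]
gate_handle_grip [(array([366., 190.]), 0.8)] [(array([366., 290.]), 0.59), (array([261., 244.]), 0.22)] [ 0.532  -0.1085  0.1579]
catch_hinge_tail [] [(array([324., 259.]), 0.64)] None
lug_hinge_top [(array([315., 216.]), 0.74)] [(array([326., 245.]), 0.56)] [ 0.6196 -0.0293  0.1581]
catch_handle_tail [(array([330., 198.]), 0.69)] [(array([348., 261.]), 0.47)] [ 0.5921 -0.0742  0.1639]
lug_handle_top [(array([316., 197.]), 0.64)] [(array([347., 249.]), 0.69)] [ 0.6149 -0.0707  0.1669]
transport_box [(array([308., 276.]), 0.97)] [(array([334., 244.]), 0.88)] [ 0.6338 -0.0513  0.0027]
lug_hinge [(array([324., 240.]), 0.56)] [(array([320., 252.]), 0.56)] [ 0.6056 -0.019   0.1164]
lug_handle [(array([324., 221.]), 0.43), (array([364., 189.]), 0.3)] [(array([399., 224.]), 0.55), (array([346., 256.]), 0.54)] [ 0.6399 -0.1871  0.036 ]
label_roll [(array([329., 217.]), 0.63), (array([356., 224.]), 0.54)] [(array([407., 290.]), 0.77)] [ 0.566  -0.2133  0.0203]
bench_timer [(array([307., 346.]), 0.72), (array([365., 188.]), 0.6)] [(array([262., 246.]), 0.64)] [ 0.6287  0.1091 -0.0089]
marker_black [] [(array([400., 223.]), 0.83)] None
{'clock': 1.4, 'joints': array([ 1.0919,  0.477 ,  0.0224,  1.5554, -0.0115,  1.1093, -0.0831]), 'qvel': array([-0.0011,  0.0001,  0.0001,  0.0002, -0.0013,  0.0011, -0.0019]), 'tau': array([  0.0005, -59.6312,   1.6064, -28.1546,   0.0124,   0.0014,
         0.0001]), 'tcp_pos': array([ 0.2446, -0.6291,  0.2   ]), 'orientation': array([3.0877, 0.5792, 0.    ]), 'contact_force': array([ 0.3656, -0.159 ,  0.5212]), 'moment': array([0.0195, 0.0251, 0.0161]), 'grip_width': 0.0850691408132281} 0.008
```

View images.

```bash
python3 - <<'E'
import cv2
s=cv2.imread("pics/s0.png")[140:380,180:500];t=cv2.imread("pics/t0.png")[160:340,210:450]
cv2.imwrite("pics/s0c.png",cv2.resize(s,None,fx=2.5,fy=2.5,interpolation=2))
cv2.imwrite("pics/t0c.png",cv2.resize(t,None,fx=3.3,fy=3.3,interpolation=2))
E
```

```text
(no output)
```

View pics/s0c.png

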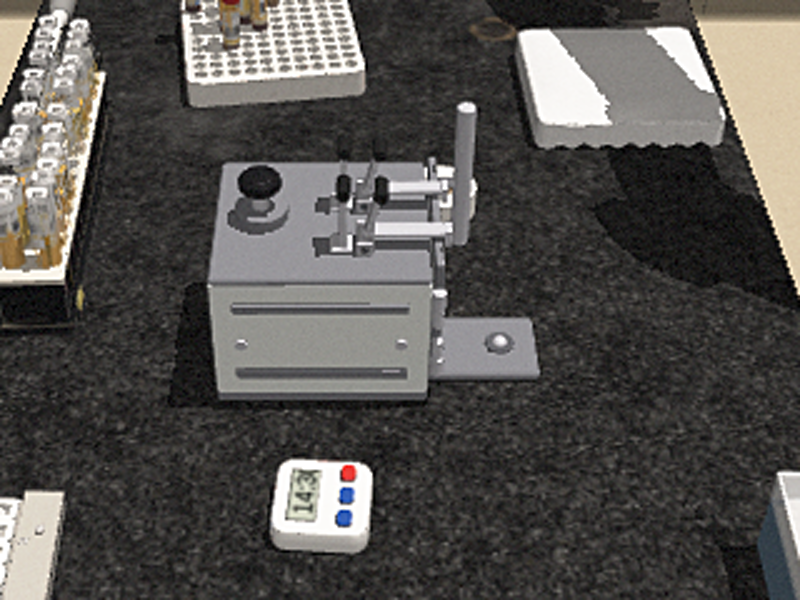

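View pics/t0c.png

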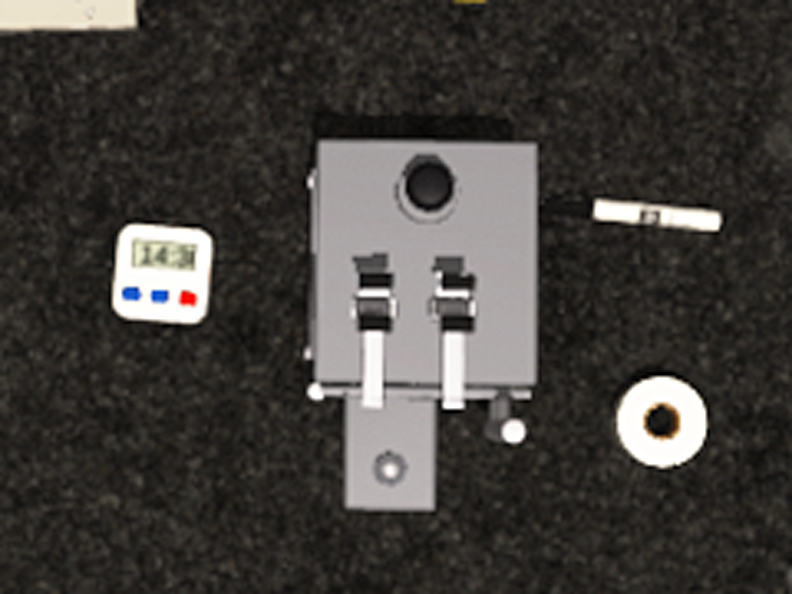

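View pics/t0.png

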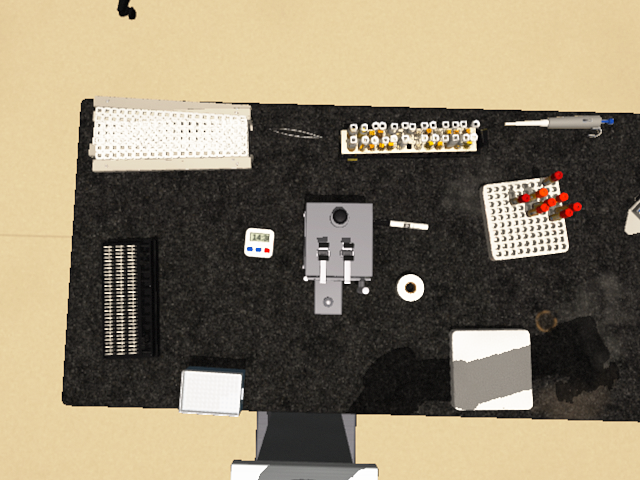

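View pics/s0.png

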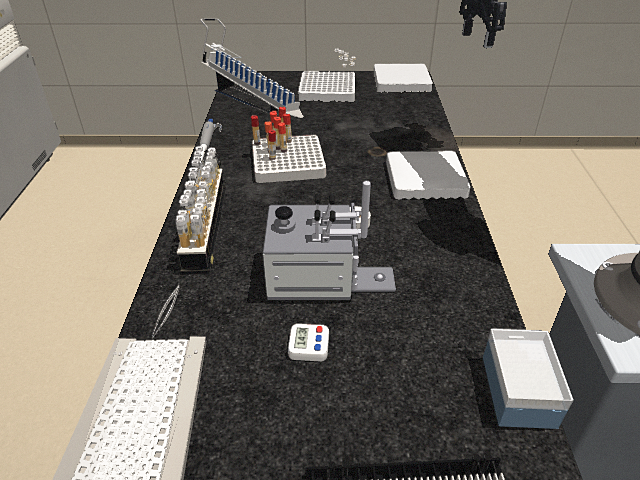

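```bash
python3 - <<'E'
from h import *
from scipy.optimize import least_squares
np.set_printoptions(precision=4,suppress=True)
s=eyes.grab_frame("side");t=eyes.grab_frame("top")
T=lambda u,v:(210+u/3.3,160+v/3.3); S=lambda u,v:(180+u/2.5,140+v/2.5)
D=[]
for X,uv in [((.075,.068,.115),(318,140)),((.075,-.068,.115),(537,142)),((-.075,-.068,.115),(537,384)),((-.075,.068,.115),(318,384))]: D.append((t,X,T(*uv),1.))
for X,uv in [((.075,-.068,.115),(222,163)),((.075,.068,.115),(208,282)),((-.075,.068,.115),(430,283)),((.075,.068,0),(220,400)),((-.075,.068,0),(428,400))]: D.append((s,X,S(*uv),1.))
N={}
for q in ["plunger_top","gate_handle_grip","catch_hinge_tail","lug_hinge_top","catch_handle_tail","lug_handle_top","transport_box"]:
  for f in (s,t):
    a=spotter.mark_of(f,q)
    if a and a[0]["confidence"]>.4: N.setdefault(q,[]).append((f,a[0]["uv"]))
def model(p):
    lx,px,hx,hy,tz=p[3:8]
    return {"plunger_top":(px,0,.153),"gate_handle_grip":(hx,hy,.158),"lug_hinge_top":(lx,.032,.163),"catch_hinge_tail":(lx-.025,.032,.163+tz),"lug_handle_top":(lx,-.016,.163),"catch_handle_tail":(lx-.025,-.016,.163+tz),"transport_box":(0,0,0)}
def W(p,X):
    c,s_=np.cos(p[2]),np.sin(p[2]); return np.array([p[0]+c*X[0]-s_*X[1],p[1]+s_*X[0]+c*X[1],X[2]])
def res(p,v=False):
    o=[];m=model(p)
    for f,X,uv,w in D:
        e=proj(f,W(p,X))-uv; o+=list(e*w)
        if v: print(X,e)
    for q in N:
        for f,uv in N[q]:
            e=proj(f,W(p,m[q]))-uv; o+=list(e)
            if v: print(q,e)
    o.append(p[7]*500)
    return np.array(o)
z=least_squares(res,[.634,-.051,0,-.02,.04,-.1,-.05,0],loss="soft_l1")
res(z.x,True);print(z.x)
m=model(z.x)
for q in m: print(q,W(z.x,m[q]))
for Y in(.068,):print("hinge", W(z.x,(-.08,.068,.15)))
o=r.get_obs();print(o["clock"]);from scipy.spatial.transform import Rotation as R;print(R.from_rotvec(o["orientation"]).as_matrix())
E
```

```text
(0.075, 0.068, 0.115) [-0.5939 -0.9374]
(0.075, -0.068, 0.115) [ 0.0241 -0.7854]
(-0.075, -0.068, 0.115) [-0.1411 -0.0891]
(-0.075, 0.068, 0.115) [-1.5052 -0.8723]
(0.075, -0.068, 0.115) [ 0.3009 -1.0066]
(0.075, 0.068, 0.115) [-0.0167 -1.3706]
(-0.075, 0.068, 0.115) [ 1.7707 -2.0546]
(0.075, 0.068, 0) [-0.3274  0.5367]
(-0.075, 0.068, 0) [0.1976 0.3308]
plunger_top [ 0.0083 -2.6395]
plunger_top [-0.5917 -0.0172]
gate_handle_grip [-0.9636  2.0846]
gate_handle_grip [0.5502 1.1518]
catch_hinge_tail [ 2.1726 -5.272 ]
catch_hinge_tail [ 1.8433 -3.4021]
lug_hinge_top [1.4293 0.2699]
catch_handle_tail [2.6619 1.8337]
catch_handle_tail [-0.8945 -2.8151]
lug_handle_top [-0.1701  1.9803]
lug_handle_top [ 2.2975 -3.496 ]
transport_box [ 3.4009 -2.6817]
transport_box [-3.0939 -0.2884]
[ 0.6331 -0.0573  0.0154 -0.0134  0.0446 -0.1012 -0.0493 -0.0004]
plunger_top [ 0.6777 -0.0566  0.153 ]
gate_handle_grip [ 0.5326 -0.1081  0.158 ]
lug_hinge_top [ 0.6192 -0.0255  0.163 ]
catch_hinge_tail [ 0.5942 -0.0259  0.1626]
lug_handle_top [ 0.6199 -0.0735  0.163 ]
catch_handle_tail [ 0.5949 -0.0739  0.1626]
transport_box [ 0.6331 -0.0573  0.    ]
hinge [0.552  0.0094 0.15  ]
2.2
[[ 0.932   0.3623  0.    ]
 [ 0.3623 -0.932   0.    ]
 [ 0.      0.     -1.    ]]
```

```bash
python3 - <<'E'
import cv2,numpy as np
t=cv2.imread("pics/t0.png");g=cv2.cvtColor(t,6).astype(float)
def fit(pts):
    p=np.array(pts);return p
# left edge: rows 208-268; x about 306 ; right edge about 372; subpixel by gradient centroid
def sub(prof,x0):
    d=np.abs(np.diff(prof));d[d<8]=0
    return x0+.5+(d*np.arange(len(d))).sum()/max(d.sum(),1e-9)
for nm,c in(("L",306.3),("R",372.7)):
    ys=np.arange(206,272);xs=[sub(g[y,int(c)-4:int(c)+5],int(c)-4) for y in ys]
    k=np.polyfit(ys,xs,1);rr=xs-np.polyval(k,ys);m=abs(rr)<1;k=np.polyfit(ys[m],np.array(xs)[m],1);print(nm,k,np.polyval(k,[203,276]),m.sum())
for nm,c,a,b in(("B",203,310,368),):
    xs=np.arange(a,b);ys=[sub(g[c-4:c+5,x],c-4) for x in xs]
    k=np.polyfit(xs,ys,1);rr=ys-np.polyval(k,xs);m=abs(rr)<1;k=np.polyfit(xs[m],np.array(ys)[m],1);print(nm,k,np.polyval(k,[306,372]),m.sum())
c=t[195:325,295:385]
cv2.imwrite("pics/t0z.png",cv2.resize(c,None,fx=6,fy=4.6,interpolation=0) if 0 else cv2.resize(c[35:],None,fx=6,fy=6,interpolation=2))
s=cv2.imread("pics/s0.png")[170:300,255:400]
cv2.imwrite("pics/s0z.png",cv2.resize(s,None,fx=4.5,fy=4.5,interpolation=2))
E
```

```text
L [-4.90856875e-03  3.05717373e+02] [304.72093403 304.36260851] 66
R [-5.14624207e-03  3.73474638e+02] [372.42995062 372.05427495] 66
B [1.52561002e-02 1.97325387e+02] [201.99375412 203.00065673] 53
```

View pics/t0z.png

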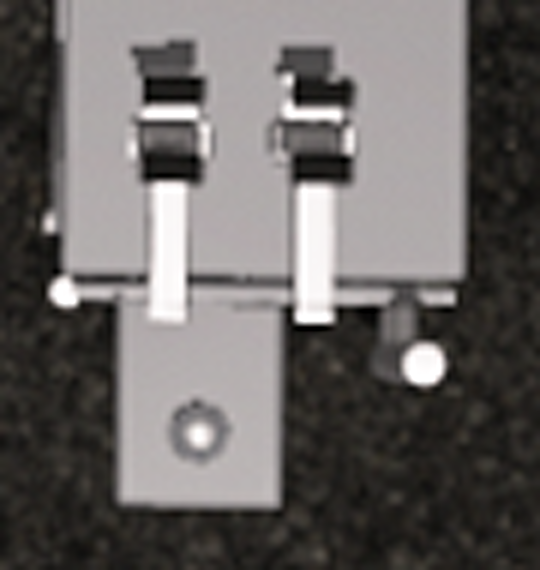

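View pics/s0z.png

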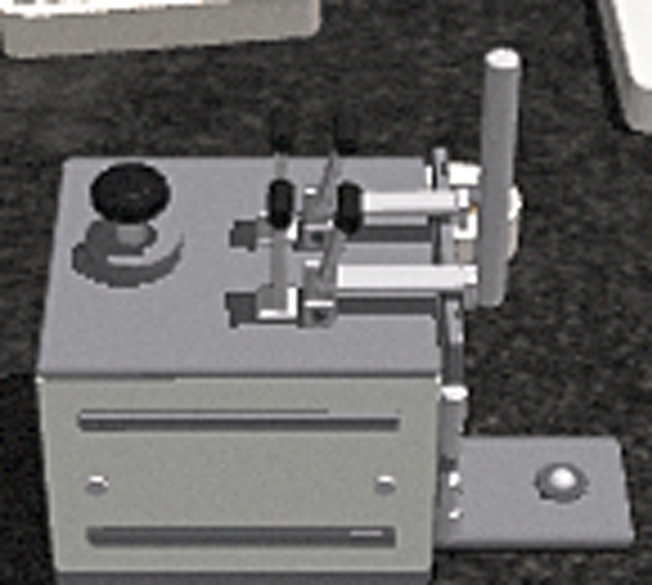

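```bash
cat > fit.py <<'E'
from h import *
from scipy.optimize import least_squares
np.set_printoptions(precision=4,suppress=True)
s=eyes.grab_frame("side");t=eyes.grab_frame("top")
S=lambda u,v:(254.9+u/4.5,169.9+v/4.5);T=lambda u,v:(294.9+u/6,229.9+v/6)
# p: x y yaw lx px hx hy pz, side offset du dv, top offset
D=lambda p:[
(t,(.075,-.068,.115),(372.4,203.0)),(t,(-.075,-.068,.115),T(466,278)),(t,(-.075,.068,.115),T(62,275)),
(s,(.075,-.068,.115),S(66,158)),(s,(.075,.068,.115),S(38,375)),(s,(-.075,.068,.115),S(440,373)),
(t,(p[3],.032,.163),T(174,90)),(t,(p[3],-.016,.163),T(324,93)),
(s,(p[3],.032,.163),S(282,203)),(s,(p[3],-.016,.163),S(281,133)),
(s,(p[3]-p[7],.032,.163),S(349,207)),(s,(p[3]-p[7],-.016,.163),S(345,133)),
(t,(p[3]-p[7],.032,.163),T(172,164)),(t,(p[3]-p[7],-.016,.163),T(322,168)),
(t,(p[5],p[6],.175),T(424,364)),(s,(p[5],p[6],.175),S(502,57)),
(t,(p[4],0,.153),(340,216.7)),(s,(p[4],0,.153),S(130,188)),
]
def W(p,X):
    c,s_=np.cos(p[2]),np.sin(p[2]); return np.array([p[0]+c*X[0]-s_*X[1],p[1]+s_*X[0]+c*X[1],X[2]])
def res(p,v=False):
    o=[]
    for f,X,uv in D(p):
        e=proj(f,W(p,X))+(p[8:10] if f is s else p[10:12])-np.array(uv); o+=list(e)
        if v: print("s" if f is s else "t",np.round(X,3),e)
    return np.r_[o,(p[7]-.025)*300,p[8:12]*.5]
z=least_squares(res,[.634,-.051,0,-.02,.04,-.1,-.05,.025,0,0,0,0],loss="soft_l1")
p=z.x
if __name__=="__main__":
    res(p,True);print(p)
    for n,X in dict(plunger=(p[4],0,.153),handle=(p[5],p[6],.158),lugh=(p[3],.032,.163),tailh=(p[3]-p[7],.032,.163),lugn=(p[3],-.016,.163),tailn=(p[3]-p[7],-.016,.163),corner=(-.075,.068,.115)).items(): print(n,W(p,X))
    for uv in (T(65,292),): print("pin",[onz(t,uv-p[10:12],h) for h in(.123,.15)])
E
python3 fit.py
```

```text
t [ 0.075 -0.068  0.115] [ 0.2972 -0.3335]
t [-0.075 -0.068  0.115] [0.0669 0.4621]
t [-0.075  0.068  0.115] [-0.3277  0.2763]
s [ 0.075 -0.068  0.115] [-0.845   0.2747]
s [0.075 0.068 0.115] [-0.4424 -0.6314]
s [-0.075  0.068  0.115] [ 0.8867 -0.5546]
t [-0.016  0.032  0.163] [-0.2522  0.0357]
t [-0.016 -0.016  0.163] [-0.3232 -0.2143]
s [-0.016  0.032  0.163] [-0.0839  1.0485]
s [-0.016 -0.016  0.163] [0.146 0.089]
s [-0.04   0.032  0.163] [-0.2072  0.0935]
s [-0.04  -0.016  0.163] [0.0927 0.0228]
t [-0.04   0.032  0.163] [-0.0223  0.3382]
t [-0.04  -0.016  0.163] [-0.0462 -0.077 ]
t [-0.102 -0.048  0.175] [ 0.3422 -0.2165]
s [-0.102 -0.048  0.175] [0.2039 0.6117]
t [0.041 0.    0.153] [ 0.1476 -0.3727]
s [0.041 0.    0.153] [ 0.3147 -1.8173]
[ 0.6331 -0.0564  0.0169 -0.0156  0.0415 -0.1017 -0.0483  0.0244 -0.2567
  0.7719  0.4533  0.5018]
plunger [ 0.6746 -0.0557  0.153 ]
handle [ 0.5322 -0.1064  0.158 ]
lugh [ 0.617  -0.0247  0.163 ]
tailh [ 0.5926 -0.0251  0.163 ]
lugn [ 0.6178 -0.0727  0.163 ]
tailn [ 0.5934 -0.0731  0.163 ]
corner [0.557  0.0103 0.115 ]
pin [array([0.5518, 0.0084, 0.123 ]), array([0.5516, 0.0082, 0.15  ])]
```

carry_out(
  series="3.8 -2.36 -0.5 0 0;3.8 -2.36 -0.5 0 0;3.8 -2.36 -0.5 0 0;3.8 -2.36 -0.5 0 0;3.8 -2.36 -0.5 0 0;3.8 -2.36 -0.5 0 0;3.8 -2.36 -0.5 0 0;3.8 -2.36 -0.5 0 0",
)

```text
clock: 3.3
tcp_pos: [0.4603, -0.3418, 0.2404]
orientation: [3.087, 0.579, 0.001]
contact_force: [1.4, -0.1, -1.1]
grip_width: -0.0
```

carry_out(
  series="3.8 -2.36 0 0 0;3.8 -2.36 0 0 0;3.8 -2.36 0 0 0;3.8 -2.36 0 0 0;3.8 -2.36 0 0 0;3.8 -2.36 0 0 0;3.8 -2.36 0 0 0;3.8 -2.36 0 0 0",
)

```text
clock: 4.3
tcp_pos: [0.6753, -0.0559, 0.2401]
orientation: [3.088, 0.579, 0.0]
contact_force: [0.4, -0.1, 0.6]
grip_width: 0.0004
```

carry_out(
  series="0 0 0 -0.174 0;0 0 0 -0.174 0;0 0 0 -0.174 0;0 0 0 -0.174 0;0 0 0 -0.174 0;0 0 0 -0.174 0;0 0 0 -0.172 0;0 0 0 0 0",
)

```text
clock: 5.3
tcp_pos: [0.6744, -0.0571, 0.2399]
orientation: [-2.205, -2.237, -0.0]
contact_force: [0.7, -0.7, -0.5]
grip_width: 0.0003
```

```bash
cat > st.py <<'E'
from h import *
import sys
from scipy.spatial.transform import Rotation as R
np.set_printoptions(precision=4,suppress=True)
o=r.get_obs();M=R.from_rotvec(o["orientation"]).as_matrix()
print(o["clock"],o["tcp_pos"],"yang",np.arctan2(M[1,1],M[0,1]),"tilt",M[:2,2],"F",o["contact_force"],"g",o["grip_width"],"j",o["joints"])
if len(sys.argv)>1:
    d=np.array([float(v) for v in sys.argv[1:4]])-o["tcp_pos"];print("move cm",M.T@d*100)
E
python3 st.py .6746 -.0557 .24
```

```text
5.3 [ 0.6744 -0.0571  0.2399] yang 0.014158299398018437 tilt [-0.0001  0.0002] F [ 0.6544 -0.6706 -0.4657] g 0.0003154117209479493 j [ 0.3224  0.4942 -0.4819  1.4774  0.2353  1.2278 -0.1755]
move cm [ 0.1424  0.0186 -0.0102]
```

carry_out(
  series="0.1 0 1 0 0;0 0 1.5 0 0;0 0 1.5 0 0;0 0 1.5 0 0;0 0 1 0 0;0 0 0.5 0 0;0 0 0.3 0 0;0 0 0 0 0",
)

```text
clock: 6.3
tcp_pos: [0.6746, -0.0559, 0.1672]
orientation: [2.203, 2.239, 0.0]
contact_force: [-0.6, 0.3, 1.1]
grip_width: -0.0002
```

```bash
python3 st.py; python3 - <<'E'
from h import *
s=eyes.grab_frame("side");t=eyes.grab_frame("top")
a=cv2.resize(s["color"][140:300,230:410],None,fx=3.3,fy=3.3,interpolation=2);cv2.imwrite("pics/s1.png",a)
E
```

```text
6.3 [ 0.6746 -0.0559  0.1672] yang 0.01597787619194338 tilt [0.0003 0.    ] F [-0.6269  0.2917  1.0645] g -0.0001826812075515825 j [ 0.3133  0.5523 -0.4689  1.5565  0.2697  1.0972 -0.2032]
```

View pics/s1.png

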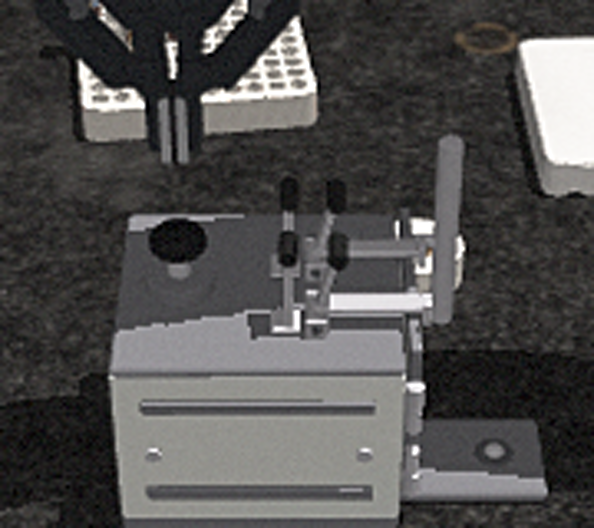

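```bash
python3 - <<'E'
from h import *
s=eyes.grab_frame("side")
o=r.get_obs()["tcp_pos"]
for dz in(0,-.008,.011,.03):
    u=proj(s,o+[0,0,dz]);print(dz,u,(u-[230,140])*3.3)
for z in (.153,.163): u=proj(s,[.6746,-.0557,z]);print(z,u,(u-[230,140])*3.3)
E
```

```text
0 [283.9029313  202.02399973] [177.8796733  204.67919911]
-0.008 [284.11701553 205.89818305] [178.58615124 217.46400405]
0.011 [283.6046327  196.62582772] [176.89528792 186.86523148]
0.03 [283.07837338 187.1023559 ] [175.15863216 155.43777446]
0.153 [284.36527899 209.08717601] [179.40542065 227.98768085]
0.163 [284.10020025 204.28109878] [178.53066083 212.12762599]
```

```bash
python3 - <<'E'
from h import *
s=eyes.grab_frame("side")
a=s["color"][150:225,250:330].astype(float);a=np.clip((a/255)**.45*255,0,255).astype(np.uint8)
cv2.imwrite("pics/s2.png",cv2.resize(a,None,fx=8,fy=8,interpolation=2))
E
```

```text
(no output)
```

View pics/s2.png

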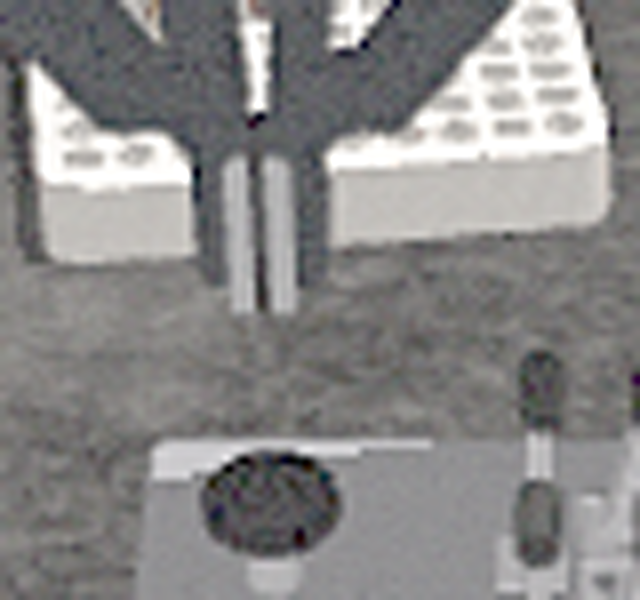

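```bash
python3 - <<'E'
from h import *
t=eyes.grab_frame("top")
a=t["color"][170:300,270:420].astype(float);a=np.clip((a/255)**.45*255,0,255).astype(np.uint8)
a=cv2.resize(a,None,fx=4.5,fy=4.5,interpolation=2)
o=r.get_obs()["tcp_pos"]
for dz in(-.008,.02,.06,.12):
    u=proj(t,o+[0,0,dz]);v=(u-[270,170])*4.5;print(dz,u,v);cv2.circle(a,tuple(int(k) for k in v),3,(0,0,255),1)
cv2.imwrite("pics/t2.png",a)
E
```

```text
-0.008 [339.97928209 215.37060026] [314.90676942 204.16770118]
0.02 [340.81088065 213.45818037] [318.64896295 195.56181167]
0.06 [342.08386606 210.53070705] [324.37739725 182.38818171]
0.12 [344.2077625  205.64640109] [333.93493125 160.40880489]
```

View pics/t2.png

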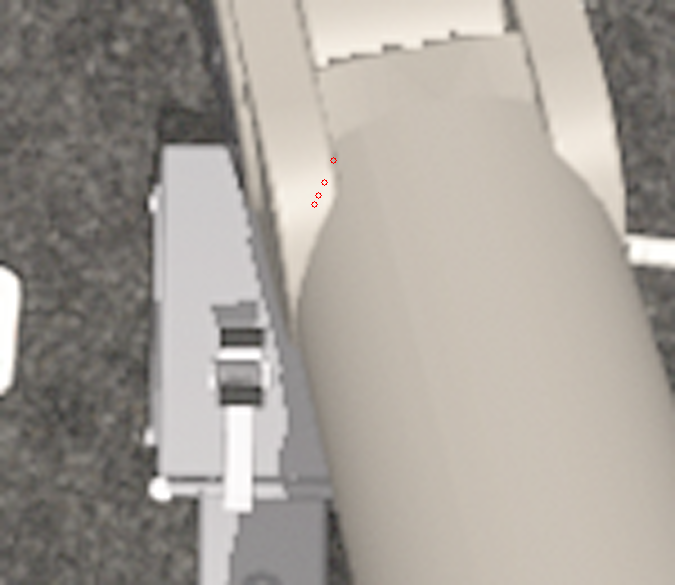

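carry_out(
  series="0 0 0.3 0 0;0 0 0.3 0 0;0 0 0.2 0 0;0 0 0.2 0 0;0 0 0 0 0",
)

```text
clock: 7.18
tcp_pos: [0.6743, -0.0559, 0.1568]
orientation: [-2.203, -2.239, 0.0]
contact_force: [-0.2, -0.4, -0.1]
grip_width: -0.0001
```

```bash
cat > look.py <<'E'
from h import *
import sys
n,cam,u0,u1,v0,v1,k=sys.argv[1],sys.argv[2],*map(int,sys.argv[3:7]),float(sys.argv[7])
f=eyes.grab_frame(cam);a=f["color"][v0:v1,u0:u1].astype(float);a=np.clip((a/255)**.5*255,0,255).astype(np.uint8)
cv2.imwrite(f"pics/{n}.png",cv2.resize(a,None,fx=k,fy=k,interpolation=2))
E
python3 look.py s3 side 250 330 150 225 8; python3 st.py
```

```text
7.225 [ 0.6744 -0.0559  0.1569] yang 0.016029422284846752 tilt [-0.0001  0.    ] F [-0.0561 -0.4537  0.1219] g 0.00035239811017248764 j [ 0.3117  0.5617 -0.4664  1.566   0.275   1.0797 -0.2074]
```

View pics/s3.png

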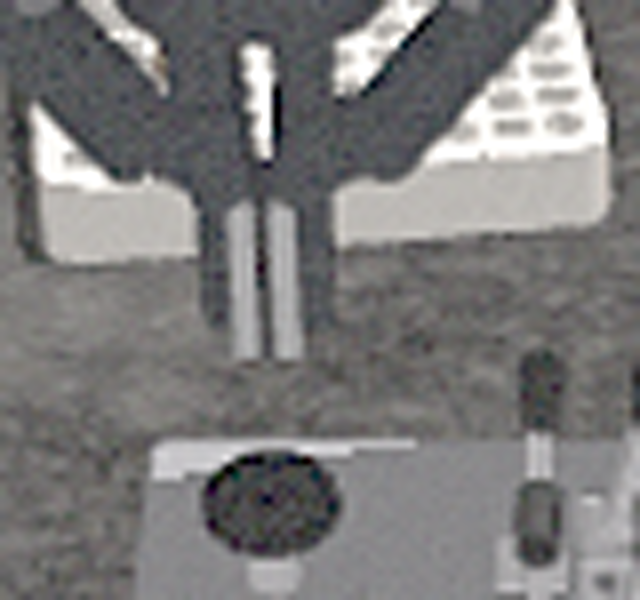

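carry_out(
  series="0 0 0.4 0 0;0 0 0.4 0 0;0 0 0.4 0 0;0 0 0.3 0 0;0 0 0 0 0",
)

```text
clock: 7.85
tcp_pos: [0.6743, -0.0559, 0.1416]
orientation: [-2.203, -2.239, 0.001]
contact_force: [0.1, -0.1, 0.1]
grip_width: 0.0
```

```bash

python3 look.py s4 side 250 330 150 225 8; python3 st.py
```

```text
7.9 [ 0.6744 -0.0559  0.1419] yang 0.01594738499762529 tilt [-0.0002  0.    ] F [-0.066  0.541  0.497] g -0.0003994799181638195 j [ 0.309   0.576  -0.4624  1.5791  0.2832  1.0538 -0.2139]
```

View pics/s4.png

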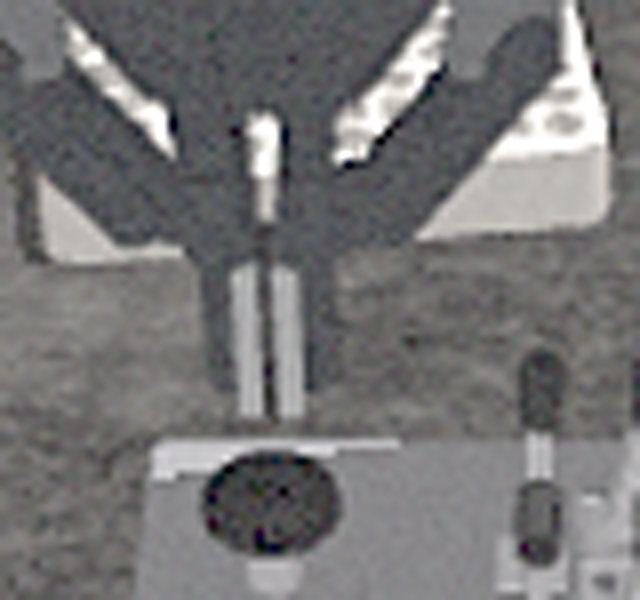

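```bash
python3 - <<'E'
from h import *
s=eyes.grab_frame("side")
M=np.array([[ 0.932,0.3623],[0.3623,-0.932]])
for w in(-.0425,0,.0425):
  for dz in(-.008,.005,.026,.04): print(w,dz,proj(s,[.2446+.3623*w,-.6291-.932*w,.2+dz]))
a=cv2.imread("pics/s0.png")[0:60,440:530].astype(float);a=np.clip((a/255)**.5*255,0,255).astype(np.uint8)
cv2.imwrite("pics/s5.png",cv2.resize(a,None,fx=8,fy=8,interpolation=2))
E
```

```text
-0.0425 -0.008 [482.00149359  68.34419878]
-0.0425 0.005 [483.02011491  63.03454287]
-0.0425 0.026 [484.69334456  54.31268177]
-0.0425 0.04 [485.82834208  48.39640438]
0 -0.008 [472.22065436  62.28231955]
0 0.005 [473.15434668  57.05969076]
0 0.026 [474.68746406  48.48416457]
0 0.04 [475.72699215  42.66954108]
0.0425 -0.008 [462.88639921  56.49722011]
0.0425 0.005 [463.74178439  51.35930672]
0.0425 0.026 [465.1457939   42.92605415]
0.0425 0.04 [466.09740741  37.21014052]
```

View pics/s5.png

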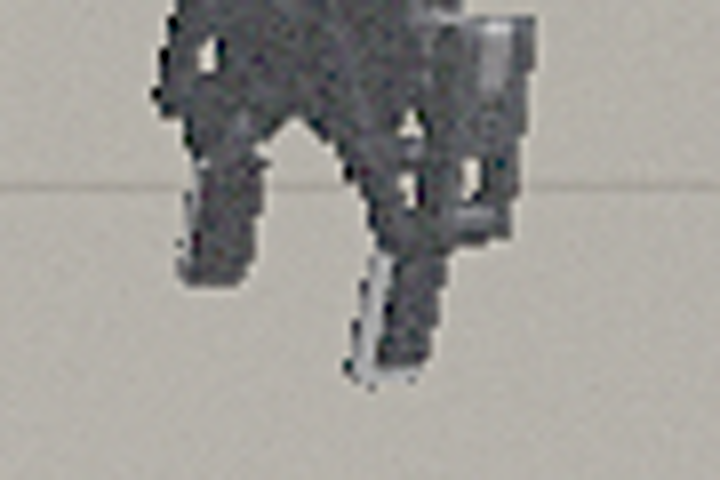

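carry_out(
  series="0 0 0.4 0 0;0 0 0.4 0 0;0 0 0.3 0 0;0 0 0 0 0",
)

```text
clock: 8.45
tcp_pos: [0.6742, -0.0559, 0.1305]
orientation: [-2.203, -2.239, 0.001]
contact_force: [0.1, -0.3, 0.4]
grip_width: -0.0003
```

carry_out(
  series="0 0 0.2 0 0;0 0 0.2 0 0;0 0 0 0 0",
)

```text
clock: 8.82
tcp_pos: [0.6743, -0.0559, 0.1268]
orientation: [-2.203, -2.239, 0.0]
contact_force: [-0.6, -0.9, 0.3]
grip_width: -0.0
```

carry_out(
  series="0 0 0.2 0 0;0 0 0.2 0 0;0 0 0 0 0",
)

```text
clock: 9.2
tcp_pos: [0.6743, -0.0559, 0.1227]
orientation: [-2.203, -2.239, 0.001]
contact_force: [-0.2, -0.2, 0.5]
grip_width: -0.0002
```

```bash

python3 look.py s6 side 250 330 150 225 8; python3 st.py
```

```text
9.25 [ 0.6744 -0.0559  0.1229] yang 0.015949266121912706 tilt [-0.0002  0.    ] F [ 0.3748  0.0613 -0.0384] g -1.57327482427366e-05 j [ 0.3053  0.5948 -0.4568  1.5946  0.294   1.0212 -0.2223]
```

View pics/s6.png

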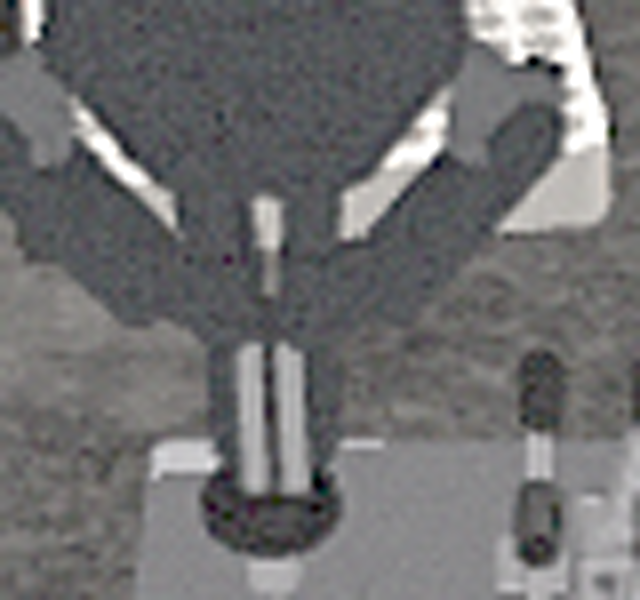

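carry_out(
  series="0 0 0.2 0 0;0 0 0.1 0 0;0 0 0 0 0",
)

```text
clock: 9.62
tcp_pos: [0.6747, -0.0559, 0.1202]
orientation: [2.203, 2.239, 0.001]
contact_force: [-0.0, -0.4, 1.9]
grip_width: -0.0001
```

carry_out(
  series="0 0 0.2 0 0;0 0 0.1 0 0;0 0 0 0 0",
)

```text
clock: 10.0
tcp_pos: [0.6747, -0.0559, 0.1171]
orientation: [2.203, 2.239, 0.001]
contact_force: [0.0, -0.2, 2.3]
grip_width: -0.0001
```

carry_out(
  series="0 0 0.2 0 0;0 0 0.1 0 0;0 0 0 0 0",
)

```text
clock: 10.38
tcp_pos: [0.6746, -0.0559, 0.1141]
orientation: [2.203, 2.239, 0.0]
contact_force: [0.2, -0.6, 3.6]
grip_width: -0.0001
```

```bash

python3 look.py s7 side 250 330 150 225 8; python3 st.py
```

```text
10.425 [ 0.6746 -0.0559  0.1141] yang 0.016000968053531073 tilt [0.0004 0.    ] F [ 0.9967 -0.4621  3.6883] g -5.009220248281079e-06 j [ 0.3034  0.6039 -0.4541  1.6011  0.2994  1.0059 -0.2263]
```

View pics/s7.png

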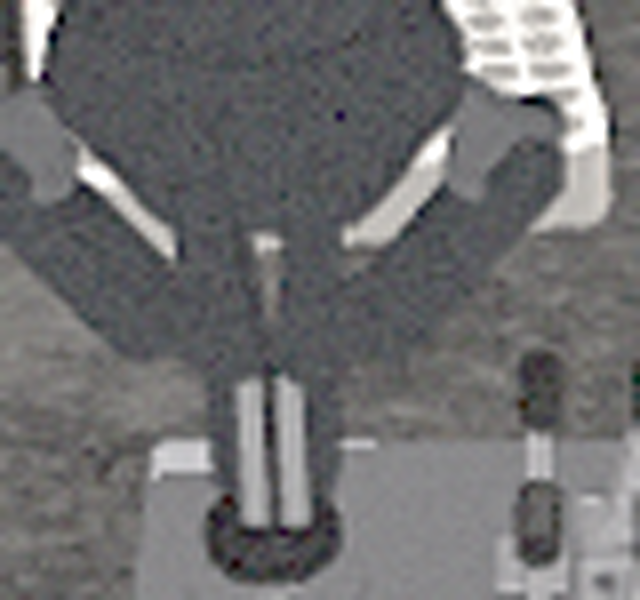

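carry_out(
  series="0 0 0.2 0 0;0 0 0.1 0 0;0 0 0 0 0",
)

```text
clock: 10.8
tcp_pos: [0.6747, -0.0559, 0.1115]
orientation: [2.203, 2.239, 0.001]
contact_force: [0.4, -0.6, 6.2]
grip_width: 0.0001
```

carry_out(
  series="0 0 0.1 0 0;0 0 0 0 0",
)

```text
clock: 11.05
tcp_pos: [0.6748, -0.0559, 0.1114]
orientation: [2.203, 2.238, 0.001]
contact_force: [-3.0, 0.4, 11.8]
grip_width: -0.0002
```

carry_out(
  series="0 0 0.1 0 0;0 0 0 0 0",
)

```text
clock: 11.3
tcp_pos: [0.6749, -0.0559, 0.1112]
orientation: [2.203, 2.238, 0.001]
contact_force: [-4.6, 0.0, 17.0]
grip_width: -0.0
```

carry_out(
  series="0 0 -0.4 0 0;0 0 -0.8 0 0;0 0 -1.0 0 0;0 0 -1.5 0 0;0 0 -2 0 0;0 0 -2 0 0.3;0 -1.5 -0.3 0 0.65;0 0 0 0 0.65",
)

```text
clock: 12.3
tcp_pos: [0.658, -0.0564, 0.1892]
orientation: [-2.204, -2.239, 0.001]
contact_force: [-0.4, 0.2, -0.6]
grip_width: 0.0543
```

```bash

python3 look.py s8 side 240 420 120 290 3.5; python3 st.py .610 -.0248 .19; python3 - <<'E'
from h import *
s=eyes.grab_frame("side");o=r.get_obs()["tcp_pos"]
for dz in (.03,.035,.04): print((proj(s,o+[0,0,dz])-[240,120])*3.5)
E
```

```text
12.35 [ 0.6584 -0.0564  0.1888] yang 0.015910895952076794 tilt [-0.0009 -0.0005] F [-0.2035  0.4009 -0.1558] g 0.055751375451718974 j [ 0.3281  0.5084 -0.4788  1.5759  0.2523  1.1201 -0.1937]
move cm [ 3.2394 -4.7868 -0.1222]
[183.21092979 196.53224259]
[182.82820646 187.33626745]
[182.44269429 178.07328308]
```

View pics/s8.png

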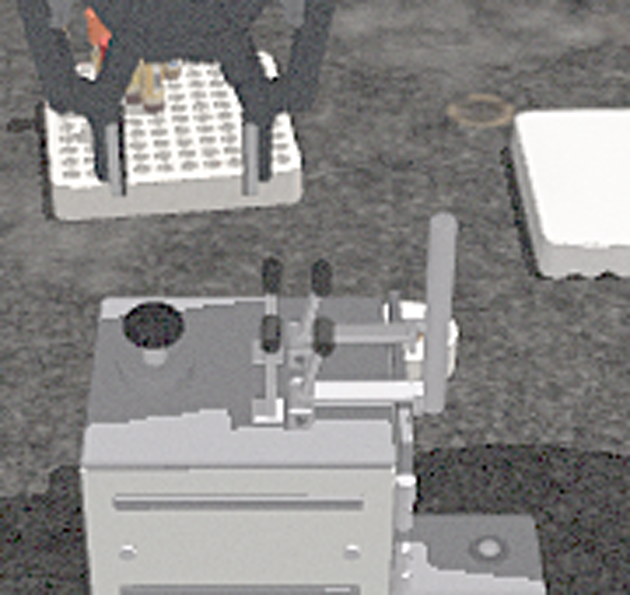

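carry_out(
  series="1.6 -2.4 0 0 0.65;1.64 -2.4 0 0 0.65;0 0 0.5 0 0.65;0 0 1.5 0 0.65;0 0 1.5 0 0.65;0 0 1 0 0.65;0 0 0 0 0.65",
)

```text
clock: 13.28
tcp_pos: [0.6103, -0.0247, 0.1425]
orientation: [-2.203, -2.238, 0.002]
contact_force: [-0.5, -0.3, -0.2]
grip_width: 0.0554
```

```bash

python3 look.py s9 side 270 390 150 265 5; python3 look.py t9 top 290 390 200 310 5.4;python3 st.py .610 -.0248 .115
```

```text
13.375 [ 0.6112 -0.0245  0.144 ] yang 0.015923687185880192 tilt [0.0001 0.0002] F [-0.4279  0.3111  0.0903] g 0.055604468114473796 j [ 0.3066  0.4764 -0.4909  1.741   0.2614  0.9894 -0.2668]
move cm [-0.0307 -0.1209  2.8989]
```

View pics/s9.png

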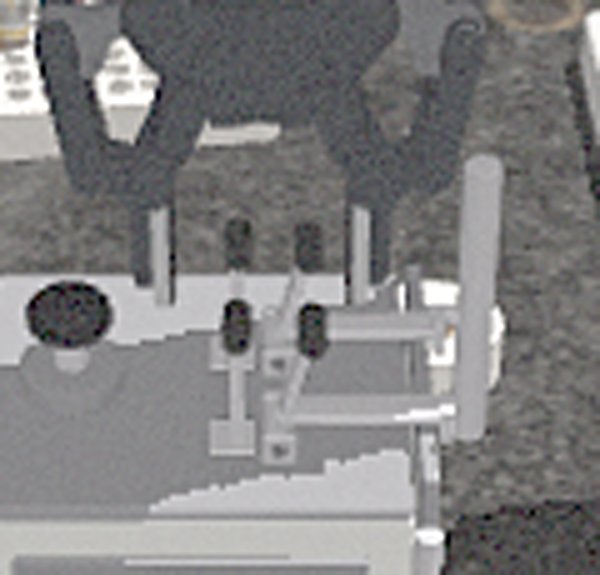

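View pics/t9.png

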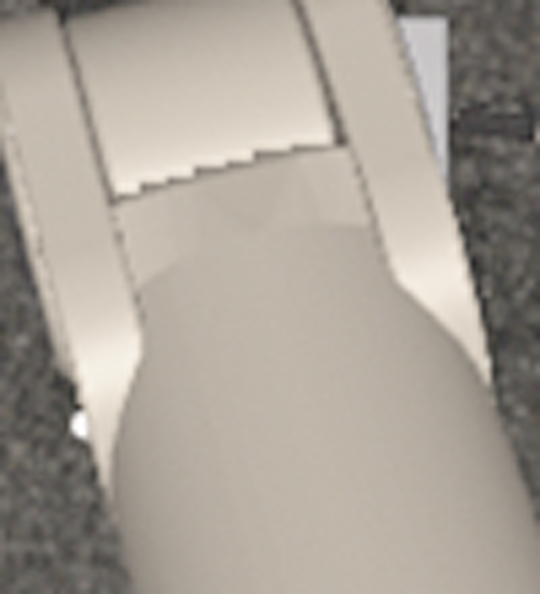

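carry_out(
  series="0 -0.1 0.8 0 0.65;0 0 0.8 0 0.65;0 0 0.8 0 0.65;0 0 0.5 0 0.65;0 0 0 0 0.65",
)

```text
clock: 14.0
tcp_pos: [0.6096, -0.0245, 0.1145]
orientation: [-2.203, -2.239, 0.001]
contact_force: [0.0, -1.3, 1.0]
grip_width: 0.0556
```

```bash

python3 look.py s10 side 270 390 150 265 5; python3 st.py .610 -.0248 .115
```

```text
14.05 [ 0.6099 -0.0245  0.1148] yang 0.016023436755579143 tilt [-0.0003  0.    ] F [0.1194 0.7039 0.6033] g 0.0550601702121979 j [ 0.2978  0.5073 -0.4805  1.7677  0.2826  0.9357 -0.2844]
move cm [-0.0311  0.0108 -0.0165]
```

View pics/s10.png

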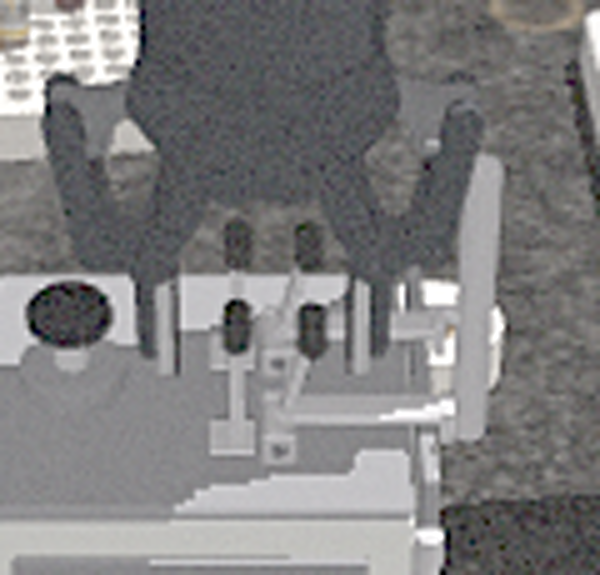

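carry_out(
  series="0 0 0 0 0.4;0 0 0 0 0.2;0 0 0 0 0.1;0 0 0 0 0;0 0 0 0 0;0 0 0 0 0",
  grip_force=30,
)

```text
clock: 14.8
tcp_pos: [0.6118, -0.0244, 0.1158]
orientation: [2.202, 2.237, 0.005]
contact_force: [5.1, -0.5, -1.0]
grip_width: 0.0213
```

```bash

python3 look.py s11 side 270 390 150 265 5; python3 st.py
```

```text
14.85 [ 0.6118 -0.0245  0.1158] yang 0.015790662506846246 tilt [0.0038 0.0004] F [ 5.1333  0.36   -0.0117] g 0.021246388639669576 j [ 0.2979  0.5069 -0.4806  1.7659  0.2831  0.9338 -0.2844]
```

View pics/s11.png

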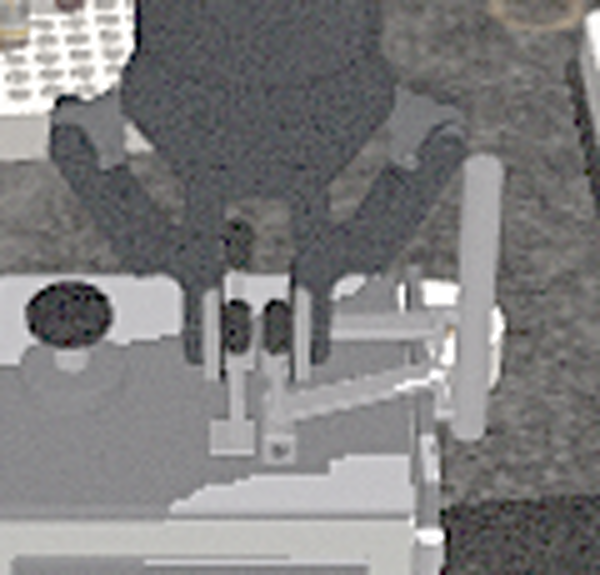

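carry_out(
  series="0 0 0 0 0.3;0 0 0 0 0.65;0 0 0 0 0.65;0 0 -1 0 0.65;0 0 -2 0 0.65;-1 0 -1.5 0 0.65;-1.9 0 0 0 0.65;-1.9 0.1 0 0 0.65",
)

```text
clock: 15.85
tcp_pos: [0.6114, -0.075, 0.1599]
orientation: [2.205, 2.237, -0.001]
contact_force: [0.8, -0.7, 0.1]
grip_width: 0.0557
```

```bash

python3 look.py s12 side 270 390 150 265 5; python3 st.py .6115 -.0729 .115
```

```text
15.9 [ 0.6113 -0.0789  0.1593] yang 0.010666095085475618 tilt [-0.0012 -0.0028] F [ 0.6206 -4.1397  0.0481] g 0.05568050212027459 j [ 0.384   0.4652 -0.4792  1.7159  0.2481  1.0219 -0.1718]
move cm [0.6094 0.0362 4.4299]
```

View pics/s12.png

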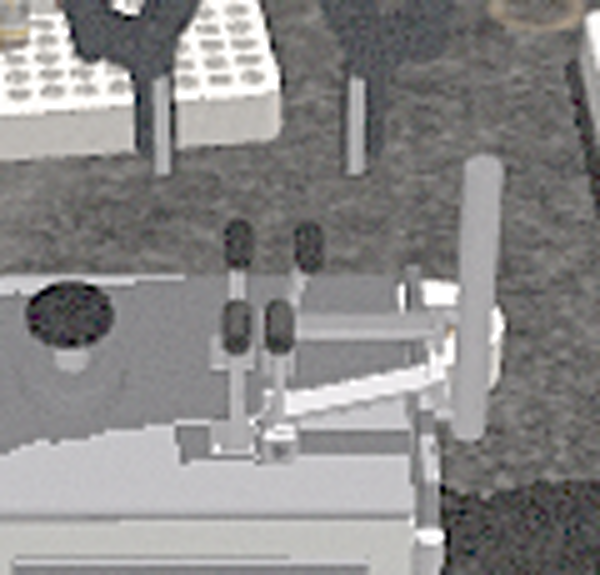

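carry_out(
  series="0 0 0 0 0.65;0 0 0.6 0 0.65;0 0 0.6 0 0.65;0 0 0 0 0.65",
)

```text
clock: 16.4
tcp_pos: [0.6111, -0.0718, 0.147]
orientation: [-2.201, -2.239, 0.001]
contact_force: [0.2, -0.7, 0.5]
grip_width: 0.0554
```

```bash

python3 st.py .6115 -.0729 .115
```

```text
16.4 [ 0.6111 -0.0718  0.147 ] yang 0.017050769427621792 tilt [-0.0016  0.0004] F [ 0.1556 -0.6602  0.5189] g 0.05541856963129163 j [ 0.3751  0.4778 -0.4807  1.7285  0.255   0.9994 -0.182 ]
move cm [-0.1096  0.0437  3.2049]
```

carry_out(
  series="-0.1 0 0.7 0 0.65;0 0 0.7 0 0.65;0 0 0.7 0 0.65;0 0 0.7 0 0.65;0 0 0.35 0 0.65;0 0 0 0 0.65",
)

```text
clock: 17.15
tcp_pos: [0.6116, -0.0735, 0.1162]
orientation: [-2.203, -2.239, 0.0]
contact_force: [0.2, 0.9, 1.0]
grip_width: 0.0554
```

```bash

python3 look.py s13 side 270 390 150 265 5; python3 st.py .6115 -.0729 .115
```

```text
17.2 [ 0.6118 -0.0735  0.1165] yang 0.016008874235776512 tilt [0. 0.] F [ 0.0264 -0.4636  0.8796] g 0.055201126227380236 j [ 0.3678  0.5118 -0.4694  1.7532  0.2773  0.9426 -0.1983]
move cm [ 0.0587 -0.0255  0.1493]
```

View pics/s13.png

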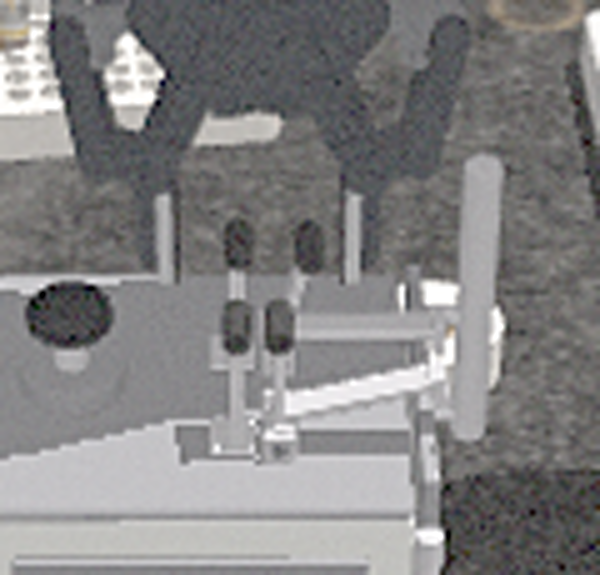

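carry_out(
  series="0 0 0.2 0 0.65;0 0 0 0 0.4;0 0 0 0 0.2;0 0 0 0 0.1;0 0 0 0 0;0 0 0 0 0;0 0 0 0 0",
  grip_force=30,
)

```text
clock: 18.08
tcp_pos: [0.6124, -0.0735, 0.1148]
orientation: [2.203, 2.238, 0.001]
contact_force: [2.2, -1.2, 2.0]
grip_width: 0.0214
```

```bash

python3 look.py s14 side 270 390 150 265 5; python3 st.py
```

```text
18.125 [ 0.6124 -0.0735  0.1149] yang 0.01589894535259229 tilt [ 0.0014 -0.    ] F [ 3.2278 -0.7729  1.8362] g 0.021508817879341547 j [ 0.3672  0.5139 -0.4686  1.7541  0.2789  0.9385 -0.1995]
```

View pics/s14.png

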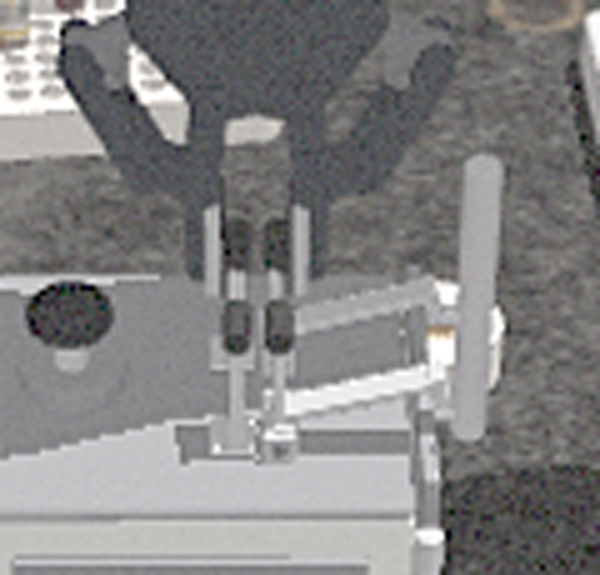

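carry_out(
  series="0 0 0 0 0.3;0 0 0 0 0.6;0 0 0 0 0.6;0 0 -1 0 0.6;0 0 -2 0 0.6;0 0 -2.1 0 0.6;-1 -2 0 0 0.6;-1.1 -2 0 0 0.6",
)

```text
clock: 19.12
tcp_pos: [0.5725, -0.0951, 0.1675]
orientation: [2.201, 2.238, 0.002]
contact_force: [-0.3, -0.7, -0.2]
grip_width: 0.0511
```

carry_out(
  series="-0.8 -2 0 0 0.6;-0.4 -2 0 0 0.6;0 0 0 0 0.6;0 0 0 0 0.6",
)

```text
clock: 19.62
tcp_pos: [0.5335, -0.1076, 0.1667]
orientation: [2.202, 2.238, 0.002]
contact_force: [-0.3, -0.4, -0.4]
grip_width: 0.0511
```

```bash

python3 look.py s15 side 270 390 130 265 4.4; python3 st.py .5322 -.1064 .11;python3 look.py t15 top 290 390 200 310 5.4
```

```text
19.675 [ 0.5335 -0.1074  0.1664] yang 0.01650047669716671 tilt [0.0018 0.    ] F [0.6193 0.0621 0.9966] g 0.051141121368476164 j [ 0.4939  0.3424 -0.5012  1.8792  0.1972  0.9668 -0.0787]
move cm [ 0.102  -0.1357  5.6367]
```

View pics/s15.png

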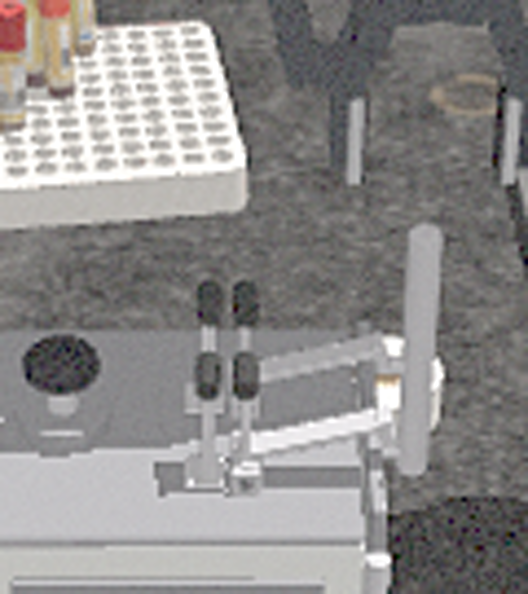

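View pics/t15.png

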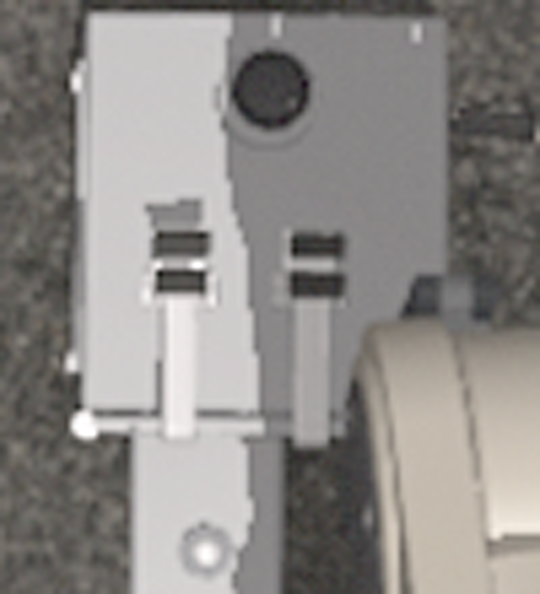

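Both catches are squeezed: rolls close together in both views and hooks raised. The handle lies between the fingers (side columns 355 and 512, rod at 428). Descend.

carry_out(
  series="0.1 -0.1 1 0 0.6;0 0 1.2 0 0.6;0 0 1.2 0 0.6;0 0 1.2 0 0.6;0 0 1 0 0.6;0 0 0 0 0.6",
)

```text
clock: 20.48
tcp_pos: [0.5306, -0.1067, 0.1085]
orientation: [-2.203, -2.238, 0.001]
contact_force: [0.3, -0.5, 0.7]
grip_width: 0.0515
```

```bash

python3 look.py s16 side 270 390 130 265 4.4; python3 st.py .5322 -.1064 .11
```

```text
20.525 [ 0.5311 -0.1067  0.1092] yang 0.016085177266859253 tilt [-0.0006  0.0002] F [ 0.6052 -0.3479  1.2126] g 0.05115821224490302 j [ 0.4704  0.4113 -0.4807  1.9339  0.2473  0.8547 -0.1238]
move cm [ 0.0304  0.1097 -0.0816]
```

View pics/s16.png

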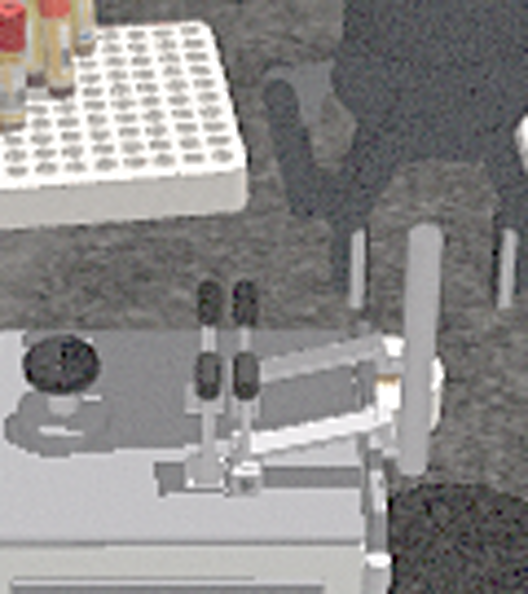

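carry_out(
  series="0 0.1 0 0 0.4;0 0 0 0 0.2;0 0 0 0 0;0 0 0 0 0;0 0 0 0 0;0 0 0 0 0",
  grip_force=50,
)

```text
clock: 21.28
tcp_pos: [0.5328, -0.1068, 0.11]
orientation: [2.203, 2.238, 0.001]
contact_force: [-0.1, -0.8, 5.5]
grip_width: 0.0129
```

```bash

python3 look.py s17 side 270 390 130 265 4.4; python3 st.py .5322 -.1064 .11
```

```text
21.325 [ 0.5328 -0.1069  0.11  ] yang 0.01591542185048132 tilt [ 0.0012 -0.0003] F [-0.1488 -0.3151  6.8773] g 0.012524682180833005 j [ 0.4698  0.4116 -0.4806  1.9308  0.2478  0.8556 -0.1242]
move cm [ 0.0482 -0.0602  0.0017]
```

View pics/s17.png

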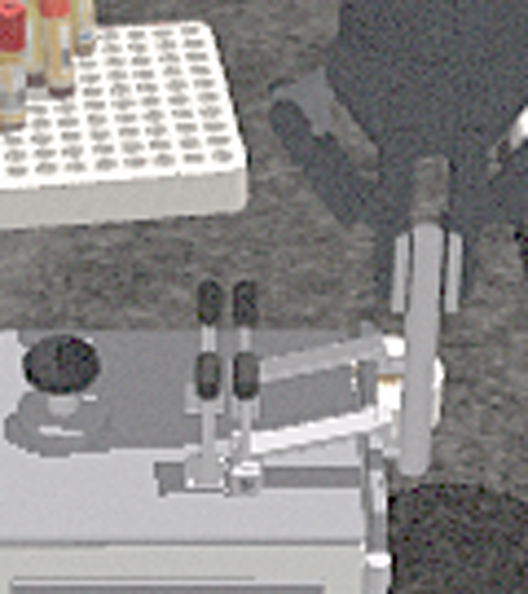

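Gripped on the rod (width 12.5 mm). Swing, following the arc with a matching turn.

carry_out(
  series="0.27 -1.13 0 0.1 0;0.27 -1.13 0 0.1 0;0.27 -1.13 0 0.1 0;0 0 0 0 0",
)

```text
clock: 21.82
tcp_pos: [0.4995, -0.0954, 0.11]
orientation: [2.512, 1.885, 0.002]
contact_force: [1.8, 0.6, 4.6]
grip_width: 0.0127
```

```bash
cat > g.py <<'E'
import numpy as np
from h import r
p=r.get_obs()["tcp_pos"][:2]-[.5515,.008]
print("R",np.hypot(*p),"th",((np.arctan2(-.1144,-.0193)-np.arctan2(p[1],p[0]))+np.pi)%(2*np.pi)-np.pi)
E
python3 look.py s18 side 270 430 130 265 4.4; python3 st.py;python3 g.py
```

```text
21.875 [ 0.4999 -0.0956  0.11  ] yang -0.28280091479857644 tilt [ 0.0015 -0.    ] F [1.2763 1.316  4.8215] g 0.012512702990673 j [ 0.4253  0.3514 -0.4304  2.0114  0.1983  0.8169 -0.401 ]
R 0.11571180793855752 th 0.29532307747263253
```

View pics/s18.png

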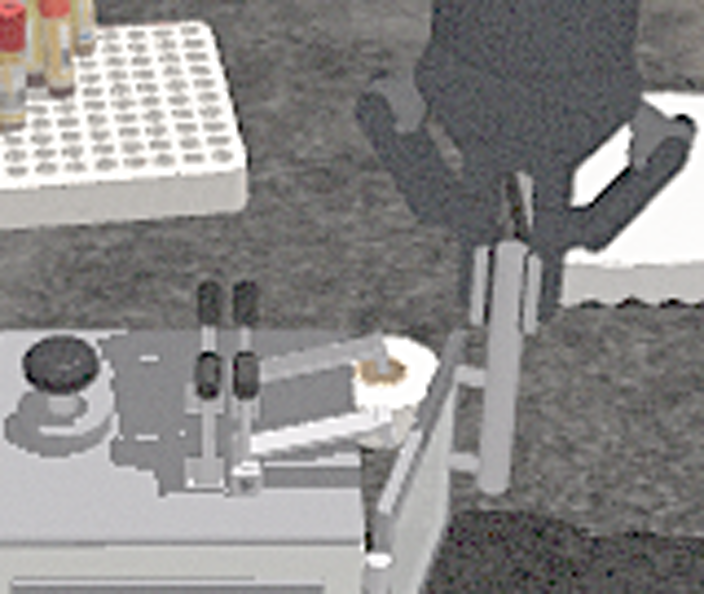

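Gate is opening as planned. Continue through the detent.

carry_out(
  series="0.27 -1.13 0 0.1 0;0.27 -1.13 0 0.1 0;0.27 -1.13 0 0.1 0;0.27 -1.13 0 0.1 0;0.27 -1.13 0 0.1 0;0.27 -1.13 0 0.1 0;0.27 -1.13 0 0.1 0;0 0 0 0 0",
)

```text
clock: 22.88
tcp_pos: [0.4463, -0.0371, 0.11]
orientation: [3.005, 0.913, 0.004]
contact_force: [4.2, 1.4, 2.5]
grip_width: 0.0127
```

```bash
python3 st.py;python3 g.py
```

```text
22.875 [ 0.4463 -0.0371  0.11  ] yang -0.9809404192457047 tilt [0.0027 0.0002] F [4.2281 1.3949 2.4943] g 0.012733882730339057 j [ 0.2445  0.2466 -0.3406  2.1495  0.1187  0.7599 -1.1535]
R 0.11446609508068957 th 0.9987932797962467
```

carry_out(
  series="0.25 -1.13 0 0.1 0;0.25 -1.13 0 0.1 0;0.25 -1.13 0 0.1 0;0.25 -1.13 0 0.1 0;0.25 -1.13 0 0.1 0;0.2 -0.9 0 0.08 0;0 0 0 0 0;0 0 0 0 0",
)

```text
clock: 23.88
tcp_pos: [0.4391, 0.0271, 0.11]
orientation: [3.141, 0.015, 0.006]
contact_force: [7.4, -1.4, 0.7]
grip_width: 0.0129
```

```bash
python3 st.py .437 .0275 .11;python3 g.py; python3 look.py s19 side 260 460 130 300 3.5;python3 look.py t19 top 290 390 200 310 5.4
```

```text
23.875 [0.4391 0.0271 0.11  ] yang -1.5612582601472418 tilt [ 0.0041 -0.0002] F [ 7.3704 -1.4021  0.6831] g 0.012909240178612773 j [ 0.0499  0.2285 -0.2856  2.1703  0.0954  0.7501 -1.8596]
move cm [-0.2047 -0.0425 -0.001 ]
R 0.11405889522034343 th 1.5718664484011091
```

View pics/s19.png

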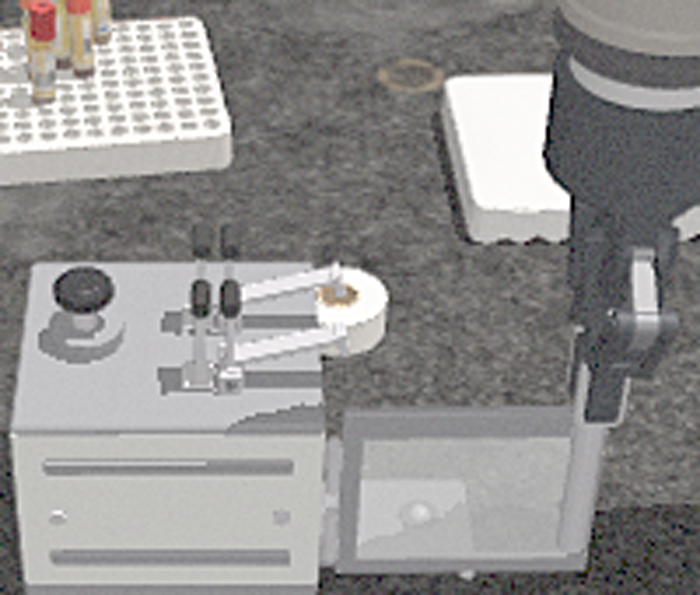

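View pics/t19.png

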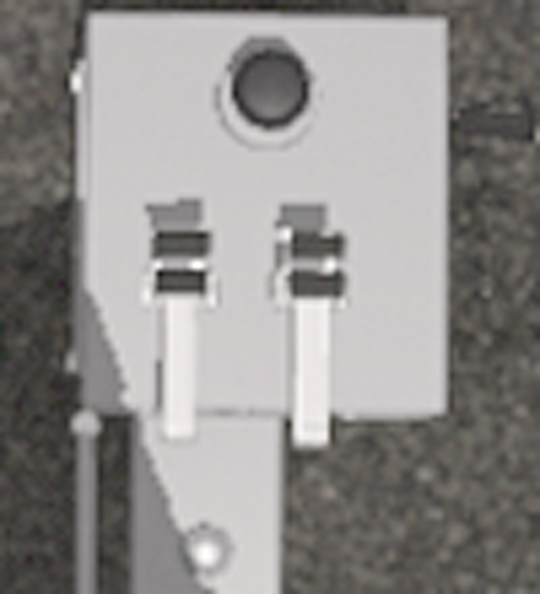

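carry_out(
  series="0 0 0 0 0;0 0 0 0 0;0 0 0 0 0;0 0 0 0 0;0 0 0 0 0;0 0 0 0 0",
)

```text
clock: 24.72
tcp_pos: [0.4391, 0.027, 0.11]
orientation: [3.141, 0.015, 0.007]
contact_force: [7.1, -1.6, 0.9]
grip_width: 0.0129
```

```bash
python3 st.py;python3 g.py; python3 -c "
from bench import r
r.hand_in()"
```

```text
24.725 [0.4391 0.027  0.11  ] yang -1.5615060175371662 tilt [ 0.0041 -0.0002] F [ 7.1331 -1.5871  0.9266] g 0.012939058199988378 j [ 0.0502  0.2285 -0.2857  2.1703  0.0954  0.75   -1.8595]
R 0.11403839781446108 th 1.5709658401381494
the job is handed in; nothing more can be done
```

The gate is open and I handed the job in with the arm still holding its handle, at about 24.7 s of the 58 s allowed.

- **Vent plunger:** I pressed it to its stop, where the force rose to about 17 N with no further travel, and let go. The picture afterwards shows it back up.
- **Catches:** I squeezed the hinge-side catch first, then the handle-side one. Each closed to about 21 mm over both rolls. The last pictures show both rolls still together and both hooks raised.
- **Gate:** I gripped the rod and swung the gate past its detent. The arm's position puts it at about 1.57 rad, unchanged over the last 0.75 s. The grip is 50 N at about 13 mm opening. The pictures agree that the gate stands square to its shut position.

Some of my checks did not agree with the figures given:
- **Fingertip position:** `r.tip_reach` puts the fingertips 8 mm ahead of the TCP. The pictures and the plunger contact put them about 32 mm behind it, with the gripper shut. I set all heights from what I measured.
- **Side load at the handle:** a steady 7 N or so remained along the gate at the end, because the tool sat about 2 mm inside the handle's arc.
- **Catch width:** 21 mm is a little less than the stated 24 mm, probably because the pads or rolls give slightly.

I did not take a final picture of the whole worktop. Nothing I did came near the label roll, timer or pen. The label roll appears undisturbed in the last side picture, but the timer and pen were not checked again at the end.

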